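# Draw the rolling pin out of the half-lidded bread crate

### The arm

A 6-joint arm with a two-finger parallel gripper is mounted at the origin on the work surface. World frame = base frame: x ahead of the robot, y to its left, z up, the work surface at z = 0. Lengths are in m, angles in rad, forces in N, time in s.
With the tool pointing down it reaches from about 0.425 to 0.95 m from the base axis. Payload 3.5 kg.
Tool frame: the origin (TCP) lies on the centre line of the jaws, within the pads' length; the fingertips stand 14 mm ahead of it and the grasp point (between the pads) lies 5 mm behind it (ctrl.finger_overhang is the distance from the TCP to the fingertips, in m); z points along the fingers, y is the line along which they close (so a half turn about z gives the same grasp; the last joint's range is limited). The gripper opens to 85 mm and grips with 20 to 120 N. Pads are 22 mm wide; open, the fingers measure 114 mm over their backs; the gripper's body (76 mm by 85 mm) begins 54 mm behind the grasp point. The pads swing forward as they close: fully open they stand 13 mm farther back than shut.
Start: joints at [1.118, 0.286, 1.577, -0, 1.279, -0.15], TCP at [0.201, 0.644, 0.245] pointing down, gripper open.
Joint ranges: [-2.77, 2.77], [-0.9, 2.22], [0.21, 2.48], [-1.53, 4.67], [0.24, 2.81], [-2.84, 2.84]. Speed limits (rad/s): [2.79, 2.79, 3.14, 3.14, 3.14, 3.14].

### API

Orientations are given as a unit quaternion [x, y, z, w].
In Python, from plant import ctrl gives the robot as it stands.
- The arm moves only by the tool send_rows, never from a script. Its argument "moves" is text: rows parted by semicolons, each of 7 numbers parted by spaces: the turn, a rotation vector about the tool's x, y, z in units of 360 degrees (1.0 is 360 degrees), then the shift along the tool's x, y, z in units of 20 cm (1.0 is 20 cm), then the gripper's target within -1 to 1 (fully open at 1, half-way at 0, shut at -1). A call has 1 to 12 rows; each row is the pose to reach, as a shift and turn from the pose commanded when the call began, along the tool's axes at that moment, turning the shorter way round; what a row does not reach only later rows make up. A row lasts 1/8 s, in which the tool goes at most 62.5 mm and 10.7 degrees, less where a joint would pass 70% of its speed; a pose out of reach is approached as far as the arm can. A call with a number of a shift or a turn outside -1 to 1 is refused whole. A call with a gripper value outside its range is refused whole. The fingers move at their own pace and stop on an object; "newtons" is the grip in N (left out, the last holds). Time passes only in rows, so rows that repeat a pose let the fingers close. It gives the time, the measured TCP pose, the force, the opening and the grip force at its end, in the units of the state.
- ctrl.get_state(): the state, without advancing time (a new reading comes with each control period).
- ctrl.read_camera(name): name is "side" or "top" or "wrist"; returns a dict with "image" (384x512x3 uint8, red, green, blue), "fovy" (degrees; the focal length in pixels is half the picture's height over the tangent of half this angle, whatever the lens; pixels are square), "cx", "cy" (the principal point, pixels), "extrinsics" (4x4, takes a point from camera to world coordinates). Camera axes: x right, y up, looking along -z (the intrinsics and any distortion apply to the point x, -y, -z); pixel columns grow to the right and rows downward; lengths in m; the calibration is good to about 2 mm. A picture is of the moment at which its call begins. There is no depth.
- ctrl.sign_off(): hands the job in; it is judged then, once.
The state is a dict: "time": time; "qpos": joint angles; "dq": joint speeds; "joint_efforts": joint torques, N m; "eef_pos": TCP position; "tcp_rot": TCP orientation; "contact_force": force on the tool from outside, world axes, zero at the start; "wrist_torque": the same for the moment, N m; "opening": opening from 0.0 (shut) to 1.0 (fully open); "finger_force": force on a finger pad.
Only numpy, scipy, OpenCV 4.12 (cv2) and the standard library are available. Lean on these libraries where they do the work, as an engineer would, in place of code of your own. Each camera call takes 0.05 s, during which the arm holds its last target. There are 200 camera calls.

### The job

Press the loose grey half lid of the red bread crate down until it sits level and fully home on the rim, so that it cannot be dragged off. Then take the rolling pin out of the crate through the open half, tilting it as you draw it out because it is too long to come up flat, and leave the lid seated and everything else as it is. Finish still holding the pin still in the gripper, with the whole of it well above the crate (lowest end at least 5 cm above the rim) and touching nothing else.

Things in the scene. Friction and masses are not known exactly. Their poses are not given: they have to be found in the camera images.
- crate: dark red bread crate with lattice sides, open on top, does not move. Outside 300 (its x) x 400 (y) x 120 mm high, inside 264 x 364 mm, walls 18 mm, inner floor 8 mm above the bench. Origin: centre of its underside, z up. The half at y below 0 is open (182 mm along y, 264 mm along x); the lid covers the half at y above 0. Yaw within 0.3 rad
- lid: loose grey half lid, plate 296 (x) x 198 (y) x 6 mm, 0.28 kg, with a 16 mm lip below its two sides and outer edge that fits inside the walls with 2 mm play. Origin: centre of the plate's underside; axes as the crate's once seated. Home, its underside lies on the rim, 120 mm above the bench. Only its weight keeps it down: levered from below, it lifts
- lid_outer (a point): middle of the lid's outer edge (crate's +y end wall), on the plate's underside (top face 6 mm higher). At the start it stands 12 mm proud on a tight black rubber seal, 132 mm above the bench; pressed straight down 10 to 20 mm inwards of this point, the seal gives way at 6 to 7 N and the edge goes down to a hard stop at 120 mm and stays down
- lid_inner (a point): middle of the inner (-y) edge of the lid, on the plate's underside: the border of the open half, 120 mm above the bench
- pin: wooden rolling pin lying in the crate roughly along its y (within 0.08 rad), half under the lid: barrel 40 mm thick, 200 mm long, and at each end a handle 22 mm thick, 70 mm long; 340 mm in all, 0.18 to 0.29 kg, balanced at its middle. Origin: on its axis at its middle, at rest 28 mm above the bench; its y points to the end under the lid; it can roll about that axis
- pin_end_open (a point): centre of the pin's end face that starts in the open half, on the axis
- pin_end_lid (a point): centre of the pin's end face that starts under the lid, on the axis
- cutter: bystander: steel ring cutter, 48 mm across, 24 mm high, standing on the crate floor in the open half near its +x wall (about 102 mm from the crate's middle line). Origin: centre of its underside
- loaf_a: bystander: round fruit loaf, 170 mm across, 68 mm high, on a baking tray to the right. Origin: centre of its underside
- loaf_b: bystander: second fruit loaf, same size, on the same tray
- scraper: bystander: steel dough scraper with black grip, 90 x 150 x 23 mm, flat on the bench. Origin: centre of its underside
- bowl: bystander: steel bowl, 150 mm across, 70 mm high. Origin: centre of its underside
- spice_jar: bystander: jar with a red cap, 60 mm across, 90 mm high. Origin: centre of its underside
- brush: bystander: pastry brush lying on the bench. Origin: centre of its underside

How it is judged:
By the outcome, as a careful person would: the job done as asked, in the order asked, and still so for the second after the job is handed in, while the arm keeps its last pose, push and grip.
It also fails if it takes over 56 s, if anything falls off the work surface, if the arm or the gripper's body presses on something with over 40 N, if the wrist force passes 120 N, or if a joint passes its speed limit or range.

## Working session

There is one attempt and no reset: what is moved stays moved. The work goes in short steps, Python scripts to look and compute and a tool call to move; the robot and the scene stay as the last step left them, time stands still between calls to the robot, and variables do not carry over. Pictures are saved under pics/ and viewed, at most 10 in all, crops included, and the job is handed in when it is done.

Besides the shell and the picture viewer there is one more tool, called as a command line: name --argument value ..., lists and objects as JSON in quotes. send_rows: Moves the arm, as the interface text tells. Its arguments: {"type":"object","properties":{"moves":{"type":"string"},"newtons":{"type":"number"}},"required":["moves"]}

```bash
ls; mkdir -p pics
python3 - <<'E'
from plant import ctrl
import cv2,numpy as np
s=ctrl.get_state();print(s,ctrl.finger_overhang)
for n in["top","side"]:
    c=ctrl.read_camera(n);cv2.imwrite(f"pics/{n}0.png",c["image"][:,:,::-1]);print(n,c["fovy"],c["cx"],c["cy"],{k:v for k,v in c.items() if k not in("image","extrinsics")});print(c["extrinsics"])
E
```

```text
pics
{'time': 0.0, 'qpos': array([ 1.11800249e+00,  2.87203766e-01,  1.57818500e+00, -2.95585795e-05,
        1.27858514e+00, -1.50002697e-01]), 'dq': array([ 0.00118558,  0.0003549 ,  0.00033034,  0.00047731, -0.00111018,
        0.00105501]), 'joint_efforts': array([-5.10646278e-04, -4.05976903e+01, -2.92624569e+01, -2.57765951e-04,
        5.70731208e-03, -1.06800687e-05]), 'eef_pos': array([0.20097857, 0.64373061, 0.2439174 ]), 'tcp_rot': array([ 1.50813553e-01,  9.88561508e-01, -1.14115719e-03, -3.39934812e-04]), 'contact_force': array([-0.07799333,  0.08710939, -0.13300905]), 'wrist_torque': array([ 0.01841369, -0.03118611, -0.0044565 ]), 'finger_force': 0.0, 'opening': 1.0020318372370076} 0.014
top 43.472177699647254 256.20611231911084 188.9496221103937 {'fovy': 43.472177699647254, 'cx': 256.20611231911084, 'cy': 188.9496221103937}
[[ 0.01484679  0.98623762 -0.16466613  0.17344952]
 [-0.99979059  0.01696226  0.01144823  0.07535119]
 [ 0.01408378  0.16446168  0.98628292  1.77220986]
 [ 0.          0.          0.          1.        ]]
side 44.02493117331803 249.63773425786206 194.02323583024224 {'fovy': 44.02493117331803, 'cx': 249.63773425786206, 'cy': 194.02323583024224}
[[-0.75573049  0.45694091 -0.46912305 -0.26411719]
 [-0.65459086 -0.50568583  0.56195432  0.95768124]
 [ 0.01955104  0.73176967  0.68127153  1.18784919]
 [ 0.          0.          0.          1.        ]]
```

View pics/top0.png

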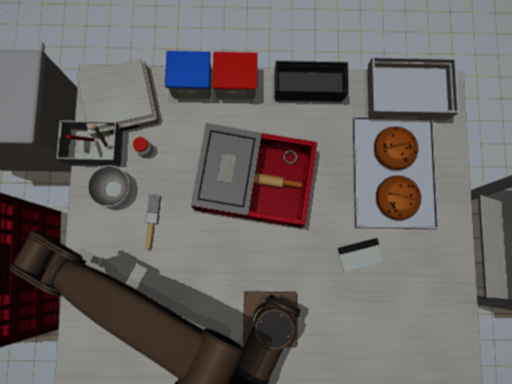

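View pics/side0.png

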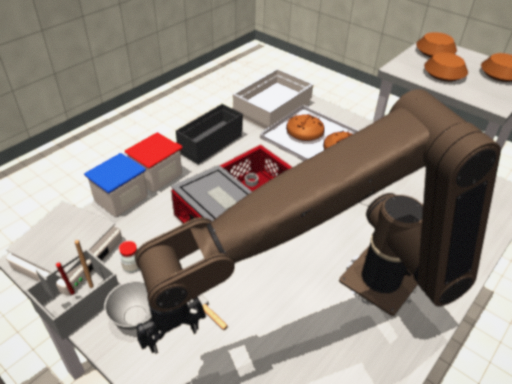

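The top view shows the crate (corners about (207,123), (318,143), (306,226), (193,212)), with the lid on the left (+y) half. The pin is at (255–302, 182), the cutter at (290,157). In the side view the arm hides part of the crate.

```bash
cat > h.py <<'E'
from plant import ctrl
import cv2,numpy as np
from scipy.spatial.transform import Rotation as R
def cam(n,p=None):
    c=ctrl.read_camera(n)
    if p: cv2.imwrite(p,c["image"][:,:,::-1])
    return c
def ray(c,uv):
    f=c["image"].shape[0]/2/np.tan(np.radians(c["fovy"])/2)
    uv=np.atleast_2d(np.asarray(uv,float))
    d=np.c_[(uv[:,0]-c["cx"])/f,-(uv[:,1]-c["cy"])/f,-np.ones(len(uv))]
    E=c["extrinsics"]; return E[:3,3],d@E[:3,:3].T
def onz(c,uv,z):
    o,d=ray(c,uv); return o+d*((z-o[2])/d[:,2])[:,None]
def proj(c,P):
    f=c["image"].shape[0]/2/np.tan(np.radians(c["fovy"])/2)
    E=c["extrinsics"]; q=(np.atleast_2d(P)-E[:3,3])@E[:3,:3]
    return np.c_[c["cx"]-f*q[:,0]/q[:,2],c["cy"]+f*q[:,1]/q[:,2]]
E
python3 - <<'E'
from h import *
c=cam("top");im=c["image"][:,:,::-1].copy()
cr=im[110:236,180:332];cv2.imwrite("pics/crop0.png",cv2.resize(cr,None,fx=4.7,fy=4.7,interpolation=cv2.INTER_CUBIC))
hsv=cv2.cvtColor(im,cv2.COLOR_BGR2HSV)
roi=np.zeros(im.shape[:2],bool);roi[110:236,180:332]=1
def big(m):
    n,l,s,ct=cv2.connectedComponentsWithStats((m&roi).astype(np.uint8));k=1+np.argmax(s[1:,4]);return (l==k),s[k]
red=((hsv[...,0]<6)|(hsv[...,0]>174))&(hsv[...,1]>120)
for p in[(225,150),(225,170),(270,181),(292,184),(262,215),(245,150),(350,150),(290,152)]:print(p,hsv[p[1],p[0]])
m,s=big(red);print("red",s)
b=cv2.minAreaRect(np.argwhere(m)[:,::-1].astype(np.float32));print(b);bp=cv2.boxPoints(b);print(onz(c,bp,.12).round(4))
wood=(hsv[...,0]>10)&(hsv[...,0]<28)&(hsv[...,1]>110)
m,s=big(wood);print("wood",s);pts=np.argwhere(m)[:,::-1].astype(np.float32);b=cv2.minAreaRect(pts);print(b,onz(c,cv2.boxPoints(b),.028).round(4))
E
```

```text
(225, 150) [ 0  0 94]
(225, 170) [ 38  17 117]
(270, 181) [ 22 124 142]
(292, 184) [ 12 196 125]
(262, 215) [177 215 134]
(245, 150) [15  5 94]
(350, 150) [ 25  11 134]
(290, 152) [178  93  44]
red [ 192  134  125   93 4497]
((254.7606658935547, 175.7839813232422), (114.29704284667969, 86.71797180175781), 9.162346839904785)
[[ 0.3737  0.2784  0.12  ]
 [ 0.6806  0.2407  0.12  ]
 [ 0.6214 -0.1605  0.12  ]
 [ 0.3172 -0.1111  0.12  ]]
wood [254 173  48  15 384]
((277.5999755859375, 181.29998779296875), (47.65899658203125, 10.323759078979492), 8.130102157592773) [[ 0.4865  0.0662  0.028 ]
 [ 0.5249  0.0614  0.028 ]
 [ 0.5027 -0.113   0.028 ]
 [ 0.4644 -0.1076  0.028 ]]
```

View pics/crop0.png

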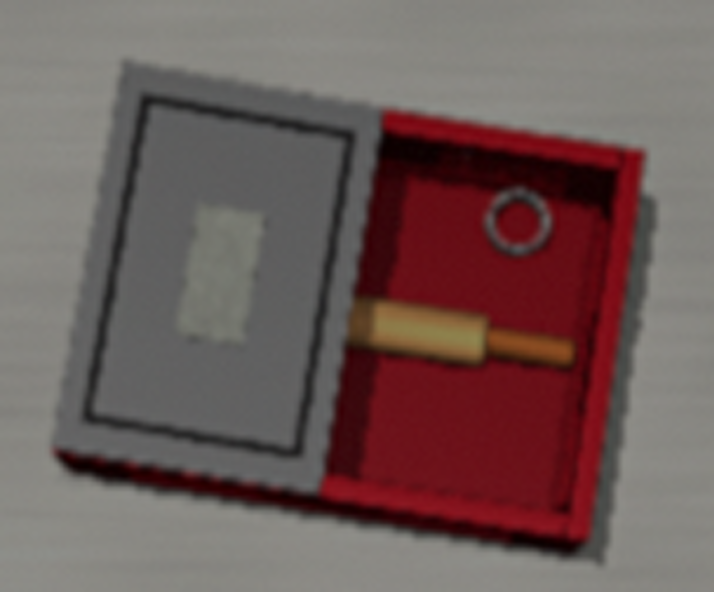

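The crop shows lid corners at about (206.6,123.2), (261.3,133.4), (248.5,215.3) and (191.3,205.7), and the open-end rim corner at (316.8,141.9). The pin's visible end is at (302,184.5) and the cutter at (290,157).

Run:
```python
from h import *
c=cam("top")
g=lambda u,v:(180+(u+.5)/4.7-.5,110+(v+.5)/4.7-.5)
o=onz(c,[g(125,62),g(53,450)],.138);i=onz(c,[g(382,110),g(322,495)],.126);r=onz(c,[g(643,150)],.12)
print(o.round(4),i.round(4),r.round(4))
L=np.vstack([o,i])
print("lens",np.linalg.norm(o[0]-o[1]),np.linalg.norm(i[0]-i[1]),np.linalg.norm(o[0,:2]-i[0,:2]),np.linalg.norm(o[1,:2]-i[1,:2]))
ux=(o[0]-o[1]+i[0]-i[1])[:2];uy=(o.sum(0)-i.sum(0))[:2]
print("yaw",np.arctan2(ux[1],ux[0]),np.arctan2(-uy[0],uy[1]),"lidcentre",L.mean(0))
print("inner mid",i.mean(0),"outer mid",o.mean(0))
ya=(np.arctan2(ux[1],ux[0])+np.arctan2(-uy[0],uy[1]))/2
e=np.array([[np.cos(ya),np.sin(ya)],[-np.sin(ya),np.cos(ya)]])
cen=L.mean(0)[:2]-.101*e[1]; print("crate centre est",cen,"rim corner in crate",e@(r[0,:2]-cen))
for n,z,p in[("pinend",.028,g(575,351)),("handlejoint",.028,g(487,338)),("cutter",.024+.008,g(519,222))]:
    P=onz(c,[p],z)[0];print(n,P.round(4),"crate",(e@(P[:2]-cen)).round(4))
# pin edges: axis via wood mask at columns
hsv=cv2.cvtColor(c["image"],cv2.COLOR_RGB2HSV);w=(hsv[...,0]>10)&(hsv[...,0]<28)&(hsv[...,1]>110)
for x in(264,268,272,276,280,287,291,295,299):
    y=np.where(w[165:200,x])[0]+165;a=onz(c,[(x,y.min()-.5),(x,y.max()+.5)],.028);m=a.mean(0)[:2];print(x,(e@(m-cen)).round(4),np.ptp(a[:,0]).round(4))
```

```text
[[0.679  0.2357 0.138 ]
 [0.3857 0.2786 0.138 ]] [[0.649  0.0427 0.126 ]
 [0.3574 0.0827 0.126 ]] [[ 0.6233 -0.1546  0.12  ]]
lens 0.2964683567524516 0.29435578266637197 0.1953140159845538 0.19793258987665346
yaw -0.14075127293729103 -0.14882629784992094 lidcentre [0.51778187 0.15990652 0.132     ]
inner mid [0.50320468 0.06268305 0.126     ] outer mid [0.53235907 0.25712998 0.138     ]
crate centre est [0.50320925 0.05996334] rim corner in crate [ 0.14979526 -0.19499485]
pinend [ 0.485  -0.1131  0.028 ] crate [ 0.0069 -0.1739]
handlejoint [ 0.4941 -0.044   0.028 ] crate [ 0.006  -0.1042]
cutter [ 0.5869 -0.0685  0.032 ] crate [ 0.1013 -0.115 ]
264 [ 0.0021 -0.0331] 0.0375
268 [ 0.0045 -0.0477] 0.0375
272 [ 0.0031 -0.0628] 0.0375
276 [ 0.0018 -0.0779] 0.0374
280 [ 0.0042 -0.0925] 0.0374
287 [ 0.0028 -0.1188] 0.0187
291 [ 0.0015 -0.1339] 0.0187
295 [ 0.0038 -0.1484] 0.0187
299 [ 0.0025 -0.1635] 0.0187
```

```bash
cat >> h.py <<'E'
YA=-0.145;C0=np.array([.5032,.0585]) # crate yaw, centre
def crate(x,y,z): 
    c,s=np.cos(YA),np.sin(YA); return np.array([C0[0]+c*x-s*y,C0[1]+s*x+c*y,z])
def tocrate(P):
    c,s=np.cos(YA),np.sin(YA); d=np.asarray(P)[:2]-C0; return np.array([c*d[0]+s*d[1],-s*d[0]+c*d[1],P[2]])
def Rt(tilt=0): # tool y along crate x, z down; tilt>0: lid end of the pin goes down
    c,s=np.cos(YA),np.sin(YA)
    return R.from_matrix(np.array([[-s,c,0],[c,s,0],[0,0,-1.]]).T)*R.from_rotvec([0,-tilt,0])
def row(P,Rg):
    s=ctrl.get_state();q=R.from_quat(s["tcp_rot"])
    t=(q.inv()*Rg).as_rotvec()/(2*np.pi);d=q.inv().apply(np.asarray(P)-s["eef_pos"])/.2
    print("row",t.round(4),d.round(4),"| t",round(s["time"],2),"crate",tocrate(s["eef_pos"]).round(4),"F",s["contact_force"].round(1),"q",s["qpos"].round(2))
E
python3 - <<'E'
from h import *
row(crate(0,.185,.19),Rt())
E
```

```text
row [-2.000e-04  1.000e-04  2.249e-01] [-2.1695 -1.4298  0.2739] | t 0.2 crate [-0.3835  0.5357  0.2445] F [-0.3  0.2  0.2] q [ 1.12  0.29  1.58 -0.    1.28 -0.15]
```

send_rows --moves "0 0 0.05 -0.5 -0.33 0 -1; 0 0 0.1 -1 -0.66 0 -1; 0 0 0.13 -1 -0.66 0 -1; 0 0 0.13 -1 -0.66 0 -1; 0 0 0.13 -1 -0.66 0 -1" --newtons 60

```text
time: 0.82
eef_pos: [0.355, 0.456, 0.2452]
tcp_rot: [0.534, 0.845, -0.0, 0.0]
contact_force: [-0.7, 1.0, -0.5]
opening: -0.004
finger_force: 0.0
```

```bash
python3 -c "
from h import *
row(crate(0,.185,.19),Rt())"
```

```text
row [0.     0.0001 0.0936] [-1.3436  0.3305  0.2769] | t 0.82 crate [-0.2041  0.3719  0.2452] F [-0.7  1.  -0.5] q [ 0.73  0.07  1.82 -0.    1.25  0.29]
```

send_rows --moves "0 0 0.03 -0.3 0.08 0.05 -1; 0 0 0.06 -0.6 0.16 0.1 -1; 0 0 0.0936 -0.9 0.24 0.2 -1; 0 0 0.0936 -1 0.25 0.2 -1; 0 0 0.0936 -1 0.25 0.2 -1; 0 0 0.0936 -1 0.25 0.2 -1"

```text
time: 1.58
eef_pos: [0.4847, 0.301, 0.2055]
tcp_rot: [0.754, 0.657, 0.0, -0.0]
contact_force: [-0.7, 0.4, 0.6]
opening: 0.002
finger_force: 0.0
```

```bash
python3 -c "
from h import *
row(crate(0,.185,.19),Rt())"
```

```text
row [-0.     -0.0001  0.0014] [-0.2637  0.2645  0.0773] | t 1.57 crate [-0.0534  0.2373  0.2055] F [-0.7  0.4  0.6] q [0.38 0.09 1.87 0.   1.17 0.51]
```

send_rows --moves "0 0 0.0014 -0.264 0.265 0.077 -1; 0 0 0.0014 -0.264 0.265 0.077 -1; 0 0 0.0014 -0.264 0.265 0.077 -1"

```text
time: 1.95
eef_pos: [0.53, 0.2414, 0.1898]
tcp_rot: [0.757, 0.654, -0.0, -0.0]
contact_force: [-0.7, -0.4, 0.5]
opening: -0.0
finger_force: 0.0
```

```bash
python3 -c "
from h import *
c=cam('wrist','pics/wrist1.png');cam('side','pics/side1.png')
row(crate(0,.185,.152),Rt())
c['image']=c['image']
print(proj(c,[crate(0,.2,.138),crate(.148,.2,.138),crate(-.148,.2,.138),crate(0,.002,.126),crate(0,.185,.137)]).round(0))"
```

```text
row [-0.     -0.0001  0.0001] [-0.0028  0.0018  0.1912] | t 2.05 crate [-0.0004  0.1855  0.1902] F [-0.1 -0.1  0.7] q [0.25 0.14 1.86 0.   1.15 0.4 ]
[[262. 197.]
 [480. 197.]
 [ 44. 197.]
 [262. 394.]
 [262. 217.]]
```

View pics/wrist1.png

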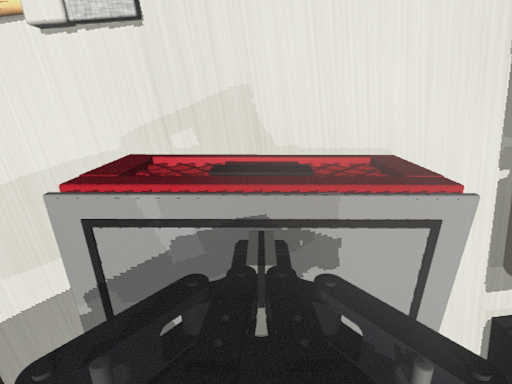

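The wrist view shows the lid's outer edge at row about 194, columns 44–480. The prediction was row 197, so the pose agrees within 2 mm. Now pressing.

send_rows --moves "0 0 0 0 0 0.1 -1; 0 0 0 0 0 0.17 -1; 0 0 0 0 0 0.19 -1; 0 0 0 0 0 0.2 -1; 0 0 0 0 0 0.21 -1; 0 0 0 0 0 0.22 -1; 0 0 0 0 0 0.22 -1"

```text
time: 2.92
eef_pos: [0.5301, 0.2413, 0.1465]
tcp_rot: [0.757, 0.654, 0.0, -0.0]
contact_force: [-2.6, 0.4, 4.7]
opening: 0.001
finger_force: 2.1
```

send_rows --moves "0 0 0 0 0 0.01 -1; 0 0 0 0 0 0.02 -1; 0 0 0 0 0 0.03 -1; 0 0 0 0 0 0.04 -1; 0 0 0 0 0 0.04 -1"

```text
time: 3.55
eef_pos: [0.5304, 0.2414, 0.14]
tcp_rot: [0.757, 0.654, 0.0, -0.0]
contact_force: [-5.7, 0.5, 11.2]
opening: 0.001
finger_force: 5.3
```

send_rows --moves "0 0 0 0 0 0.01 -1; 0 0 0 0 0 0.02 -1; 0 0 0 0 0 0.02 -1; 0 0 0 0 0 0.02 -1"

```text
time: 4.05
eef_pos: [0.5305, 0.2414, 0.1399]
tcp_rot: [0.757, 0.654, -0.0, -0.0]
contact_force: [-13.3, -2.7, 26.8]
opening: -0.001
finger_force: 13.0
```

Hard stop reached at a tip height of 0.126. Retract.

send_rows --moves "0 0 0 0 0 -0.05 -1; 0 0 0 0 0 -0.2 -1; 0 0 0 0 0 -0.45 -1; 0 0 0 0 0 -0.45 0.2; 0 0 0 0 0 -0.45 0.2"

```text
time: 4.68
eef_pos: [0.5302, 0.2407, 0.2231]
tcp_rot: [0.757, 0.654, -0.0, 0.0]
contact_force: [0.1, 0.7, -0.2]
opening: 0.416
finger_force: 0.0
```

```bash
python3 -c "
from h import *
row(crate(.003,-.118,.2),Rt(0))
row(crate(.003,-.118,.2),Rt(.5))
c=cam('wrist','pics/wrist2.png')
print(proj(c,[crate(0,.2,.138),crate(0,.2,.126),crate(.148,.2,.126),crate(-.148,.2,.126)]).round(0))"
```

```text
row [-0.      0.0001 -0.0001] [-1.5107  0.0144  0.1162] | t 4.67 crate [0.0004 0.1841 0.2231] F [ 0.1  0.7 -0.2] q [ 0.25  0.1   1.83 -0.    1.21  0.4 ]
row [-0.0001 -0.0795 -0.0001] [-1.5107  0.0144  0.1162] | t 4.67 crate [0.0004 0.1841 0.2231] F [ 0.1  0.7 -0.2] q [ 0.25  0.1   1.83 -0.    1.21  0.4 ]
[[262. 182.]
 [262. 178.]
 [440. 178.]
 [ 83. 178.]]
```

View pics/wrist2.png

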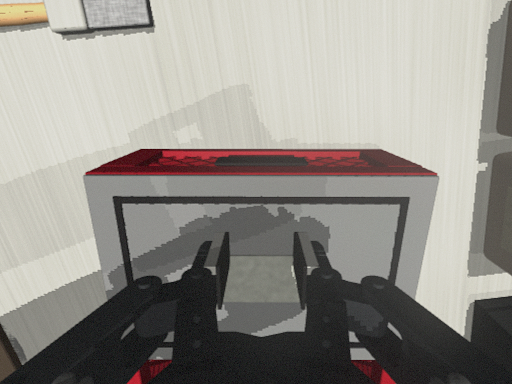

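The wrist view shows the lid's outer edge now narrower, columns 87–437 at row 176. It is flush with the red rim, so the lid is seated. Next I go over the handle and test the tilt in the air on the way.

send_rows --moves "0 -0.02 0 -0.25 0.002 0 0.2; 0 -0.04 0 -0.5 0.005 0 0.2; 0 -0.06 0 -0.75 0.007 0 0.2; 0 -0.08 0 -1 0.01 0 0.2; 0 -0.08 0 -1 0.01 0 0.2; 0 -0.08 0 -1 0.01 0 0.2"

```text
time: 5.48
eef_pos: [0.5029, 0.0431, 0.2227]
tcp_rot: [0.733, 0.633, -0.188, 0.162]
contact_force: [0.8, 0.7, -0.3]
opening: 0.598
finger_force: 0.0
```

```bash
python3 -c "
from h import *
row(crate(.003,-.12,.2),Rt(0))
row(crate(.003,-.12,.2),Rt(.7))"
```

```text
row [-0.0003  0.0798 -0.0001] [-0.4044  0.0059  0.3515] | t 5.47 crate [ 0.0019 -0.0153  0.2227] F [ 0.8  0.7 -0.3] q [ 0.1   0.04  1.95 -0.5   1.32  0.42]
row [-0.0003 -0.0316  0.    ] [-0.4044  0.0059  0.3515] | t 5.47 crate [ 0.0019 -0.0153  0.2227] F [ 0.8  0.7 -0.3] q [ 0.1   0.04  1.95 -0.5   1.32  0.42]
```

send_rows --moves "0 0.02 0 -0.25 0.003 0.1 0.2; 0 0.04 0 -0.4 0.006 0.25 0.2; 0 0.06 0 -0.404 0.006 0.35 0.2; 0 0.0798 0 -0.404 0.006 0.35 0.2; 0 0.0798 0 -0.404 0.006 0.35 0.2"

```text
time: 6.1
eef_pos: [0.4895, -0.0617, 0.2017]
tcp_rot: [0.758, 0.653, -0.0, 0.001]
contact_force: [0.5, 0.5, 0.4]
opening: 0.603
finger_force: 0.0
```

```bash
python3 -c "
from h import *
c=cam('wrist','pics/wrist3.png')
row(crate(.003,-.12,.032),Rt(0))
print(proj(c,[crate(.003,-.174,.028),crate(.003,-.104,.028),crate(.003,-.182,.12),crate(.1,-.115,.032),crate(0,.002,.126)]).round(0))"
```

```text
row [ 0.0001  0.0004 -0.0003] [ 0.0036 -0.0044  0.8487] | t 6.15 crate [ 0.0038 -0.1203  0.2017] F [-0.5 -0.1 -0.2] q [-0.33 -0.08  2.06 -0.    1.16 -0.18]
[[261. 218.]
 [261. 159.]
 [261. 269.]
 [350. 169.]
 [256.  26.]]
```

View pics/wrist3.png

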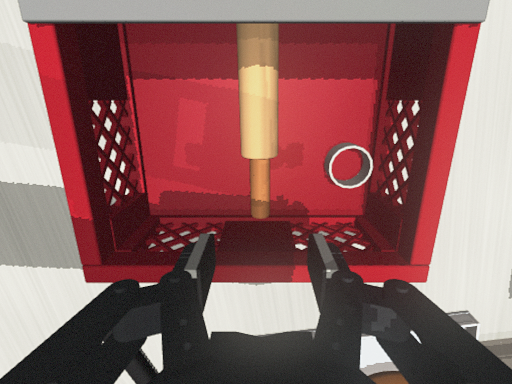

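The wrist view shows the handle end at (260,218), the shoulder at row 157 and the cutter at (349,166). All are within 3 px of prediction, and the fingers straddle the handle. Descend.

send_rows --moves "0 0 0 0.002 -0.002 0.25 0.2; 0 0 0 0.003 -0.004 0.45 0.2; 0 0 0 0.003 -0.004 0.6 0.2; 0 0 0 0.003 -0.004 0.72 0.2; 0 0 0 0.003 -0.004 0.8 0.2; 0 0 0 0.003 -0.004 0.84 0.2; 0 0 0 0.003 -0.004 0.87 0.2; 0 0 0 0.003 -0.004 0.87 0.2"

```text
time: 7.15
eef_pos: [0.4888, -0.0603, 0.0277]
tcp_rot: [0.757, 0.654, -0.0, 0.001]
contact_force: [-0.3, -0.5, -1.1]
opening: 0.598
finger_force: 0.0
```

send_rows --moves "0 0 0 0 0 0 -0.2; 0 0 0 0 0 0 -0.5; 0 0 0 0 0 0 -1; 0 0 0 0 0 0 -1; 0 0 0 0 0 0 -1; 0 0 0 0 0 0 -1; 0 0 0 0 0 0 -1; 0 0 0 0 0 0 -1" --newtons 100

```text
time: 8.15
eef_pos: [0.4889, -0.0606, 0.0285]
tcp_rot: [0.757, 0.654, -0.0, 0.001]
contact_force: [-2.3, 0.4, 6.0]
opening: 0.225
finger_force: 97.6
```

send_rows --moves "0 -0.007 0 0.002 0 -0.06 -1; 0 -0.014 0 0.006 0 -0.12 -1; 0 -0.021 0 0.013 0 -0.18 -1; 0 -0.028 0 0.022 0 -0.24 -1; 0 -0.028 0 0.022 0 -0.24 -1" --newtons 120

```text
time: 8.78
eef_pos: [0.4893, -0.0555, 0.0756]
tcp_rot: [0.753, 0.652, -0.067, 0.058]
contact_force: [-0.0, 0.1, -2.4]
opening: 0.22
finger_force: 117.5
```

```bash
cat >> h.py <<'E'
def pinpose(th,s,a=.286): # axis through gap middle M, s = distance M->lid end
    t=np.radians(th);row(crate(.003,-.092-(a-s)*np.cos(t),.12+(a-s)*np.sin(t)),Rt(t))
E
python3 -c "
from h import *
c=cam('side');cam('wrist','pics/wrist4.png')
pinpose(15,.2746);pinpose(20,.2746)
print(ctrl.get_state()['wrist_torque'].round(2))"
```

```text
row [-0.0002 -0.0136 -0.0001] [ 0.0177  0.0044 -0.2479] | t 8.88 crate [ 0.0021 -0.1152  0.0748] F [-0.1  0.3 -3.3] q [-0.24  0.11  2.13 -0.23  0.89  0.05]
row [-0.0002 -0.0275 -0.0001] [ 0.0183  0.0044 -0.2528] | t 8.88 crate [ 0.0021 -0.1152  0.0748] F [-0.1  0.3 -3.3] q [-0.24  0.11  2.13 -0.23  0.89  0.05]
[-0.15  0.03 -0.02]
```

View pics/wrist4.png

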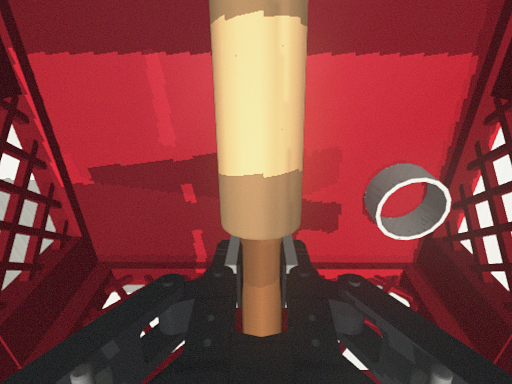

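The wrist view shows the handle gripped, pads just short of the shoulder, with the pin straight along the tool and the cutter untouched. Continue to 20°.

send_rows --moves "0 -0.007 0 0.004 0.001 -0.06 -1; 0 -0.014 0 0.008 0.002 -0.125 -1; 0 -0.021 0 0.013 0.003 -0.19 -1; 0 -0.0275 0 0.018 0.004 -0.253 -1; 0 -0.0275 0 0.018 0.004 -0.253 -1"

```text
time: 9.5
eef_pos: [0.4918, -0.0435, 0.1244]
tcp_rot: [0.745, 0.644, -0.131, 0.114]
contact_force: [-0.1, -0.5, -2.2]
opening: 0.219
finger_force: 117.5
```

```bash
python3 -c "
from h import *
cam('side','pics/side5.png');cam('top','pics/top5.png')
im=np.hstack([cv2.resize(cv2.imread('pics/side5.png')[120:300,120:345],None,fx=1.75,fy=1.75),cv2.resize(cv2.imread('pics/top5.png')[110:236,180:332],None,fx=2.5,fy=2.5)]) if 0 else cv2.resize(cv2.imread('pics/top5.png')[110:236,180:332],None,fx=4,fy=4)
cv2.imwrite('pics/crop5.png',im)
pinpose(20,.2746);pinpose(25,.235);pinpose(30,.2)
print(ctrl.get_state()['wrist_torque'].round(2))"
```

```text
row [-0.0003 -0.     -0.0001] [ 0.0011  0.0008 -0.0017] | t 9.6 crate [ 0.0028 -0.103   0.1236] F [ 0.6 -0.3 -3.3] q [-0.13  0.07  2.09 -0.41  1.02  0.24]
row [-0.0003 -0.0139 -0.    ] [-0.196   0.0008 -0.0239] | t 9.6 crate [ 0.0028 -0.103   0.1236] F [ 0.6 -0.3 -3.3] q [-0.13  0.07  2.09 -0.41  1.02  0.24]
row [-0.0003 -0.0278 -0.    ] [-0.3654  0.0008 -0.0764] | t 9.6 crate [ 0.0028 -0.103   0.1236] F [ 0.6 -0.3 -3.3] q [-0.13  0.07  2.09 -0.41  1.02  0.24]
[-0.06  0.02  0.01]
```

View pics/side5.png

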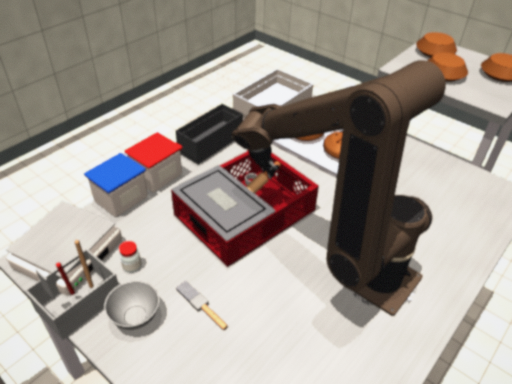

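The side view shows the lid flat and seated and the pin's open end rising out of the open half. Pull along the axis while steepening.

send_rows --moves "0 -0.0035 0 -0.05 0 -0.006 -1; 0 -0.007 0 -0.1 0 -0.012 -1; 0 -0.0105 0 -0.15 0 -0.018 -1; 0 -0.0139 0 -0.196 0 -0.024 -1; 0 -0.0175 0 -0.24 0 -0.036 -1; 0 -0.021 0 -0.285 0 -0.05 -1; 0 -0.0245 0 -0.325 0 -0.063 -1; 0 -0.0278 0 -0.365 0 -0.076 -1; 0 -0.0278 0 -0.365 0 -0.076 -1"

```text
time: 10.72
eef_pos: [0.4827, -0.1068, 0.1645]
tcp_rot: [0.731, 0.631, -0.196, 0.17]
contact_force: [-0.2, -1.0, -1.9]
opening: 0.218
finger_force: 117.6
```

```bash
python3 -c "
from h import *
c=cam('wrist','pics/wrist6.png');cam('top','pics/top6.png')
pinpose(30,.2);pinpose(35,.15);pinpose(40,.08)
print(ctrl.get_state()['wrist_torque'].round(2))"
```

```text
row [-0.      0.0002 -0.0002] [ 0.002  -0.0025  0.0056] | t 10.82 crate [ 0.0035 -0.1663  0.1642] F [-0.9 -1.1 -1.8] q [-0.18  0.03  2.09 -0.6   1.09  0.27]
row [-0.     -0.0137 -0.0002] [-0.2455 -0.0023 -0.0534] | t 10.82 crate [ 0.0035 -0.1663  0.1642] F [-0.9 -1.1 -1.8] q [-0.18  0.03  2.09 -0.6   1.09  0.27]
row [-0.     -0.0276 -0.0002] [-0.5826 -0.002  -0.1726] | t 10.82 crate [ 0.0035 -0.1663  0.1642] F [-0.9 -1.1 -1.8] q [-0.18  0.03  2.09 -0.6   1.09  0.27]
[ 0.15 -0.07 -0.01]
```

View pics/wrist6.png

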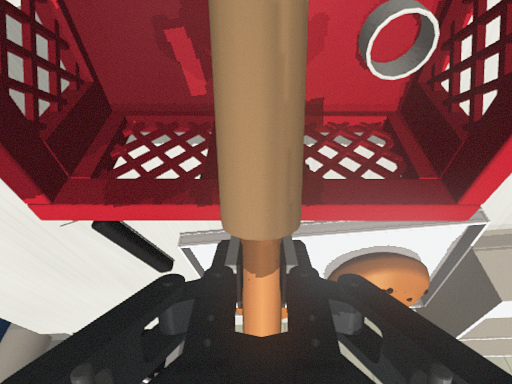

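The wrist view shows the barrel in the same place relative to the fingers (shoulder at row 238), so it hasn't slipped. Continue.

send_rows --moves "0 -0.0035 0 -0.06 0 -0.012 -1; 0 -0.007 0 -0.12 0 -0.026 -1; 0 -0.0105 0 -0.185 0 -0.04 -1; 0 -0.0137 0 -0.245 0 -0.054 -1; 0 -0.017 0 -0.33 0 -0.08 -1; 0 -0.0205 0 -0.415 0 -0.11 -1; 0 -0.024 0 -0.5 0 -0.14 -1; 0 -0.0276 0 -0.583 0 -0.172 -1; 0 -0.0276 0 -0.583 0 -0.172 -1"

```text
time: 11.95
eef_pos: [0.4708, -0.1899, 0.2537]
tcp_rot: [0.712, 0.614, -0.258, 0.225]
contact_force: [-0.0, -0.1, -1.9]
opening: 0.214
finger_force: 117.5
```

```bash
python3 -c "
from h import *
pinpose(40,.08);pinpose(40,0);pinpose(40,-.04);t=np.radians(40)
row(crate(.003,-.092-.29*np.cos(t),.22+.286*np.sin(t)),Rt(t))"
```

```text
row [ 0.0002  0.0001 -0.0005] [ 0.007  -0.0044  0.0028] | t 11.95 crate [ 0.0039 -0.2505  0.2537] F [-0.  -0.1 -1.9] q [-0.29 -0.07  2.06 -0.76  1.17  0.18]
row [ 0.0002  0.0001 -0.0005] [-0.393  -0.0032  0.0031] | t 11.95 crate [ 0.0039 -0.2505  0.2537] F [-0.  -0.1 -1.9] q [-0.29 -0.07  2.06 -0.76  1.17  0.18]
row [ 0.0002  0.0001 -0.0005] [-0.593  -0.0026  0.0032] | t 11.95 crate [ 0.0039 -0.2505  0.2537] F [-0.  -0.1 -1.9] q [-0.29 -0.07  2.06 -0.76  1.17  0.18]
row [ 0.0002  0.0001 -0.0005] [-0.7264 -0.0018 -0.3699] | t 11.95 crate [ 0.0039 -0.2505  0.2537] F [-0.  -0.1 -1.9] q [-0.29 -0.07  2.06 -0.76  1.17  0.18]
```

send_rows --moves "0 0 0 -0.1 0 0 -1; 0 0 0 -0.2 0 0 -1; 0 0 0 -0.3 0 0 -1; 0 0 0 -0.4 0 0 -1; 0 0 0 -0.5 0 -0.03 -1; 0 0 0 -0.58 0 -0.12 -1; 0 0 0 -0.66 0 -0.22 -1; 0 0 0 -0.71 0 -0.32 -1; 0 0 0 -0.726 0 -0.37 -1; 0 0 0 -0.726 0 -0.37 -1; 0 0 0 -0.726 0 -0.37 -1; 0 0 0 -0.726 0 -0.37 -1"

```text
time: 13.45
eef_pos: [0.4609, -0.2521, 0.4008]
tcp_rot: [0.711, 0.615, -0.259, 0.223]
contact_force: [0.2, -0.2, -3.3]
opening: 0.213
finger_force: 117.6
```

```bash
python3 -c "
from h import *
s=cam('side','pics/side7.png');t=cam('top','pics/top7.png')
row(crate(0,0,.3),Rt(.7));st=ctrl.get_state();print(st['dq'].round(3),st['opening'],st['finger_force'])
q=R.from_quat(st['tcp_rot']);e=st['eef_pos']+.286*q.apply([1,0,0]);print('lid end',e,tocrate(e),'side px',proj(s,e),proj(s,st['eef_pos']))
a=cv2.resize(cv2.imread('pics/side7.png')[60:280,150:370],(400,400));b=cv2.resize(cv2.imread('pics/top7.png')[90:260,180:350],(400,400));cv2.imwrite('pics/both7.png',np.hstack([a,b]))"
```

```text
row [-0.0003 -0.0004  0.0001] [ 1.5266 -0.016  -0.6193] | t 13.55 crate [ 0.0031 -0.3136  0.4012] F [-0.5 -0.7 -2. ] q [-0.42 -0.19  1.89 -0.7   1.3  -0.13]
[-0.    -0.003 -0.005 -0.001  0.     0.001] 0.21531352461821537 117.56157875061035
lid end [ 0.49251453 -0.03531181  0.21749064] [ 0.00298176 -0.09437131  0.21749064] side px [[267.50640321 152.44658082]] [[319.4303724   81.85356443]]
```

View pics/both7.png

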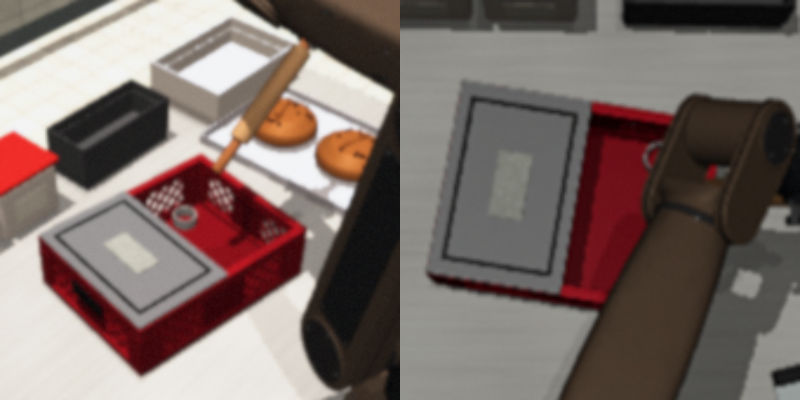

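The pin is held clear: its visible end at side pixel (270,155) matches the prediction of (267,152), so its lowest point is about 0.21 m. The lid is flat and seated and the cutter is undisturbed.

```bash
python3 -c "
from plant import ctrl
print(ctrl.sign_off())"
```

```text
the job is handed in; nothing more can be done
None
```

I pressed the lid home, drew the rolling pin out tilted through the open half, and handed the job in at about 13.6 s with the pin held still, its lowest end about 9 cm above the rim, the lid seated and nothing else visibly moved; no verdict came back.

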